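Load the grit shaker and hook up its springs

TASK

Load the grit shaker: press every pot on the table down into the collar of its own colour (it is snug: a to-and-fro twist eases it) until it stands fully home on the collar's floor. Then use the orange T-handled puller, never the fingers, to stretch each of the two springs by its yellow ring and catch its hook on the brass post on its side, and lay the puller back on its wooden rest. Leave everything else alone.

Things in the scene. Friction and masses are not known exactly. Their poses are not given: they have to be found in the camera images.
- pot_red: closed grit pot, white body with a red lid, a plain upright cylinder 48 mm in diameter and 72 mm tall (foot bevelled 4 mm and weighted, so it does not tip easily), about 160 g; origin at the centre of its underside, z up. May be absent.
- seat_red (a point): centre of the floor of the red collar on the shaker, a round cup 60 mm outside, 50 mm inside, its rim 30 mm above this point. Three sprung pads (2 to 4 N each) round it stick 2 mm into the bore 4 to 28 mm above the floor, so a pot stops part way: press it down (5 to 14 N; turning to and fro helps) until it stands on this floor.
- pot_blue: closed grit pot, white body with a blue lid, a plain upright cylinder 48 mm in diameter and 72 mm tall (foot bevelled 4 mm and weighted, so it does not tip easily), about 160 g; origin at the centre of its underside, z up. May be absent.
- seat_blue (a point): centre of the floor of the blue collar on the shaker, a round cup 60 mm outside, 50 mm inside, its rim 30 mm above this point. Three sprung pads (2 to 4 N each) round it stick 2 mm into the bore 4 to 28 mm above the floor, so a pot stops part way: press it down (5 to 14 N; turning to and fro helps) until it stands on this floor.
- pot_yellow: closed grit pot, white body with a yellow lid, a plain upright cylinder 48 mm in diameter and 72 mm tall (foot bevelled 4 mm and weighted, so it does not tip easily), about 160 g; origin at the centre of its underside, z up. May be absent.
- seat_yellow (a point): centre of the floor of the yellow collar on the shaker, a round cup 60 mm outside, 50 mm inside, its rim 30 mm above this point. Three sprung pads (2 to 4 N each) round it stick 2 mm into the bore 4 to 28 mm above the floor, so a pot stops part way: press it down (5 to 14 N; turning to and fro helps) until it stands on this floor.
- pot_green: closed grit pot, white body with a green lid, a plain upright cylinder 48 mm in diameter and 72 mm tall (foot bevelled 4 mm and weighted, so it does not tip easily), about 160 g; origin at the centre of its underside, z up. May be absent.
- seat_green (a point): centre of the floor of the green collar on the shaker, a round cup 60 mm outside, 50 mm inside, its rim 30 mm above this point. Three sprung pads (2 to 4 N each) round it stick 2 mm into the bore 4 to 28 mm above the floor, so a pot stops part way: press it down (5 to 14 N; turning to and fro helps) until it stands on this floor.
- stretch_left (a joint): stretch of the left spring (m), 0 = slack, at most 0.055, 200 N/m; caught on its post it reads about 0.022. To catch it: stretch it to 0.033 to 0.045 while still swung clear on the robot's side, swing it level until it points at the post, let it back. It swings freely, from 0.2 rad past the post to 1.0 rad short of it, and stays where left.
- post_left (a point): axis of the left brass anchor post, 8 mm in diameter, at the height of the spring's axis, 60 mm above the table; its top lies 21 mm higher. It is 125 mm from the spring's pivot, on the shaker's +y side.
- left_hook: J-hook of 5 mm wire ending the left spring; origin in its bend, 100 mm from the pivot when slack, within 4 mm of the post's axis when caught; x outward along the spring, z up. The wire runs 9 mm to the robot's side and 9 mm beyond; the mouth, on the far side, spans 30 to 4 mm inside the origin. A flat yellow pull ring, 16 mm inside, 26 outside, is centred 26 mm outward; the pin goes in from above.
- stretch_right (a joint): stretch of the right spring (m), 0 = slack, at most 0.055, 200 N/m; caught on its post it reads about 0.022. To catch it: stretch it to 0.033 to 0.045 while still swung clear on the robot's side, swing it level until it points at the post, let it back. It swings freely, from 0.2 rad past the post to 1.0 rad short of it, and stays where left.
- post_right (a point): axis of the right brass anchor post, 8 mm in diameter, at the height of the spring's axis, 60 mm above the table; its top lies 21 mm higher. It is 125 mm from the spring's pivot, on the shaker's -y side.
- right_hook: J-hook of 5 mm wire ending the right spring; origin in its bend, 100 mm from the pivot when slack, within 4 mm of the post's axis when caught; x outward along the spring, z up. The wire runs 9 mm to the robot's side and 9 mm beyond; the mouth, on the far side, spans 30 to 4 mm inside the origin. A flat yellow pull ring, 16 mm inside, 26 outside, is centred 26 mm outward; the pin goes in from above.
- shaker: grit shaker, a low grey base 250 by 350 by 35 mm; origin under its centre on the table, z up, x away from the robot, y to the robot's left. The springs' upright pivots, on the blue block, are at (-60, +15, 60) mm (left) and (-60, -15, 60) mm (right) in this frame, their posts at (-60, +140, 60) and (-60, -140, 60); the collars stand in a row at x = +55 mm.
- puller: T-handled spring puller, 120 g: an orange bar handle 124 mm long (its own x), 22 mm wide, 24 mm tall, and a steel pin 7 mm thick straight down from its middle, ending in a 9 mm ball 62 mm below; origin at the centre of the handle, z up.
- cradle (a point): where the centre of the puller's handle belongs on its wooden rest: 100 mm above the table, handle along this point's x. The rest has two uprights with inner faces 84 mm apart carrying the handle at 88 mm height, with 32 mm between low side lips (7 mm high); the pin hangs free between the uprights.
- tape: yellow roll of tape, 90 mm: a bystander, to be left alone; origin at its underside or middle.
- driver: screwdriver: a bystander, to be left alone; origin at its underside or middle.
- brush: brush: a bystander, to be left alone; origin at its underside or middle.
- water: water bottle, 200 mm tall: a bystander, to be left alone; origin at its underside or middle.
- mug: blue mug, 90 mm tall: a bystander, to be left alone; origin at its underside or middle.
- eraser: cork block, 70 mm: a bystander, to be left alone; origin at its underside or middle.
- loupe: black eye loupe, 44 mm: a bystander, to be left alone; origin at its underside or middle.
Mind the look-alikes: they are no part of the job. Leave any green or red look-alike of the part that bears cradle alone.

How it is judged:
On the way, in this order (a step that is already met when the one before it is completed fails the run):
1. every pot stands fully home in the collar of its colour (z of pot_red in the frame of seat_red below 0.003 m and horizontal distance between pot_red and seat_red below 0.006 m and angle between each of pot_red, pot_blue, pot_yellow, pot_green's own z axis and vertical below 0.08 rad and z of pot_blue in the frame of seat_blue below 0.003 m and horizontal distance between pot_blue and seat_blue below 0.006 m and z of pot_yellow in the frame of seat_yellow below 0.003 m and horizontal distance between pot_yellow and seat_yellow below 0.006 m and z of pot_green in the frame of seat_green below 0.003 m and horizontal distance between pot_green and seat_green below 0.006 m), for 0.3 s.
2. a spring is being stretched with the puller (((contact force between puller and left_hook above 2 N and value of joint stretch_left above 0.028 m) or (contact force between puller and right_hook above 2 N and value of joint stretch_right above 0.028 m))), for 0.1 s.
3. both springs are stretched and hooked on their posts (horizontal distance between left_hook and post_left below 0.007 m and value of joint each of stretch_left, stretch_right above 0.014 m and horizontal distance between right_hook and post_right below 0.007 m), for 0.3 s.
At the end, for the whole second after the job is handed in: Every pot present in the collar of its colour: within 3 mm of the floor, 6 mm of centre, upright within 0.08 rad. Both hooks within 7 mm of their posts' axes, stretched over 14 mm, puller off them. Puller at rest, level within 0.12 rad, within 12 mm of its place on the rest (all of step 1 and all of step 3 and contact force between puller and left_hook below 0.5 N and contact force between puller and right_hook below 0.5 N and distance between puller and cradle below 0.012 m and angle between puller's own z axis and vertical below 0.12 rad and linear speed of puller below 0.02 m/s); the robot touches nothing.
It fails at once if the robot's fingers or arm press on a spring's hook (over 2 N) (contact force between any of the fingers, the arm and left_hook above 2 N or contact force between any of the fingers, the arm and right_hook above 2 N).
It fails at once if a bystander is moved more than 30 mm (distance of any of tape, driver, brush, water, mug, eraser, loupe from where it was at the start of the episode above 0.03 m).
Of pot_red, pot_blue, pot_yellow, pot_green only 3 to 4 are there at a start; the rules pass over those that are not, and their reading is None.
At some moment in a run one of pot_red, pot_blue, pot_yellow, pot_green may be knocked a few centimetres aside while the robot is not near it.
It also fails if it takes over 210 s, if anything falls off the work surface, if the arm or the gripper's body presses on something with over 40 N, if the wrist force passes 120 N, or if a joint passes its speed limit or range.

ROBOT

A 6-joint arm with a two-finger parallel gripper is mounted at the origin on the work surface. World frame = base frame: x ahead of the robot, y to its left, z up, the work surface at z = 0. Lengths are in m, angles in rad, forces in N, time in s.
With the tool pointing down it reaches from about 0.375 to 0.975 m from the base axis. Payload 3.8 kg.
Tool frame: the origin (TCP) lies on the centre line of the jaws, within the pads' length; the fingertips stand 14 mm ahead of it and the grasp point (between the pads) lies 5 mm behind it; z points along the fingers, y is the line along which they close (so a half turn about z gives the same grasp; the last joint's range is limited). The gripper opens to 85 mm and grips with 20 to 120 N. Pads are 22 mm wide; open, the fingers measure 114 mm over their backs; the gripper's body (76 mm by 85 mm) begins 54 mm behind the grasp point. The pads swing forward as they close: fully open they stand 13 mm farther back than shut.
Start: joints at [-1.249, 0.264, 1.604, -0, 1.274, -0.037], TCP at [0.237, -0.632, 0.219] pointing down, gripper open.
Joint ranges: [-2.63, 2.63], [-0.94, 2.18], [0.31, 2.57], [-1.31, 4.45], [0, 2.66], [-2.55, 2.55]. Speed limits (rad/s): [2.57, 2.57, 3.14, 3.14, 3.14, 3.14].

INTERFACE

Orientations are given as a rotation vector (axis times angle).
In Python, from workcell import bot, eyes, spot_in gives the robot as it stands.
- The arm moves only by the tool carry_out, never from a script. Its argument "series" is text: rows parted by semicolons, each of 4 numbers parted by spaces: the shift along the world's x, y, z in m, then the turn about the world's z in degrees. In form: tx ty tz roll; .... A call has 1 to 20 rows; each row shifts and turns the commanded pose from where the row before left it; what a row does not reach is not made up. A row lasts 1/8 s, in which the tool goes at most 62.5 mm and 10.7 degrees, less where a joint would pass 70% of its speed; a pose out of reach is approached as far as the arm can. A call is refused whole if a number of a shift passes 0.0625 or a number of a turn 10.7, either way. A call with a gripper value outside its range is refused whole. "jaw" is the gripper command: -1 is shut, 1 is fully open, values between are in proportion, set as the call begins (left out, the last holds). The fingers move at their own pace and stop on an object; "grip_force" is the grip in N (left out, the last holds). Time passes only in rows, so rows that do not move let the fingers close. It gives the time, the measured TCP pose, the force, the opening and the grip force at its end, in the units of the state.
- bot.read_state(): the state, without advancing time (a new reading comes with each control period).
- eyes.read_camera(name): name is "scene" or "top" or "wrist"; returns (picture, depth): 480x640x3 uint8, blue, green, red; 480x640 float32, m along the optical axis (not along the pixel's ray), 0 where there is no reading.
- eyes.get_calibration(name): a dict with "K" (3x3 intrinsics, pixels), "position" and "rotation" of the camera in the world; the wrist camera has in their place "T_tool_cam" (4x4, takes a point from camera to tool coordinates, whose origin is the TCP and whose axes are the flange's). Camera axes: x right, y down, z forward; pixel columns grow to the right and rows downward; lengths in m; the calibration is good to about 2 mm. A picture is of the moment at which its call begins: read the wrist's pose just before it. get_calibration takes no time and is no camera call.
- bot.finish_job(): hands the job in; it is judged then, once.
Trained networks look in the newest picture that a camera, given by its name, has taken for a name from the list of things; names that differ only in an ending like _2 or _b are one class to them, and where a whole thing is asked for, a point or a joint stands for the part that bears it (a point fixed in the world has none). Each returns a list of dicts, best first, with "score" (0 to 1); they miss things now and then, are a little off and sometimes report something else, mostly with a low value. They report only what shows in the picture. A call takes as long as a camera call. They do not tell look-alikes from the thing itself.
- spot_in(camera, target): "rect" ([centre column, centre row, width, height] in pixels, round what is visible of it).
The state is a dict: "time": time; "q": joint angles; "joint_vel": joint speeds; "joint_torque": joint torques, N m; "tool_pos": TCP position; "tcp_rot": TCP orientation; "wrist_force": force on the tool from outside, world axes, zero at the start; "torque": the same for the moment, N m; "width": opening from 0.0 (shut) to 1.0 (fully open); "grip_force": force on a finger pad.
Only numpy, scipy, OpenCV 4.12 (cv2) and the standard library are available. Lean on these libraries where they do the work, as an engineer would, in place of code of your own. Each camera call takes 0.05 s, during which the arm holds its last target. There are 200 camera calls.

## Working session

There is one attempt and no reset: what is moved stays moved. The work goes in short steps, Python scripts to look and compute and a tool call to move; the robot and the scene stay as the last step left them, time stands still between calls to the robot, and variables do not carry over. Pictures are saved under pics/ and viewed, at most 14 in all, crops included, and the job is handed in when it is done.

Besides the shell and the picture viewer there is one more tool, called after ">>>" as a command line: name --argument value ..., lists and objects as JSON in quotes. carry_out: Moves the arm, as the interface text tells. Its arguments: {"type":"object","properties":{"series":{"type":"string"},"jaw":{"type":"number"},"grip_force":{"type":"number"}},"required":["series"]}

```bash
mkdir -p pics; ls
cat > h.py <<'E'
import numpy as np, cv2
from workcell import bot, eyes, spot_in
from scipy.spatial.transform import Rotation as R
def cam(name):
    s=bot.read_state(); im,d=eyes.read_camera(name); c=eyes.get_calibration(name)
    K=np.array(c["K"])
    if "T_tool_cam" in c:
        T=np.eye(4);T[:3,:3]=R.from_rotvec(s["tcp_rot"]).as_matrix();T[:3,3]=s["tool_pos"];T=T@np.array(c["T_tool_cam"])
    else:
        T=np.eye(4);r=np.array(c["rotation"]);T[:3,:3]=r if r.shape==(3,3) else R.from_rotvec(r).as_matrix();T[:3,3]=c["position"]
    return im,d,K,T
def cloud(d,K,T):
    v,u=np.mgrid[:480,:640]
    p=np.stack([(u-K[0,2])/K[0,0]*d,(v-K[1,2])/K[1,1]*d,d],-1)
    w=p@T[:3,:3].T+T[:3,3]; w[d<=0]=np.nan
    return w
def rayz(u,v,z,K,T):
    r=T[:3,:3]@np.array([(u-K[0,2])/K[0,0],(v-K[1,2])/K[1,1],1]); t=T[:3,3]
    return t+r*(z-t[2])/r[2]
E
cat > look.py <<'E'
from h import *
for n in ("top","scene"):
    im,d,K,T=cam(n); w=cloud(d,K,T); cv2.imwrite(f"pics/{n}0.png",im); np.savez(f"{n}0.npz",im=im,d=d,K=K,T=T)
    print(n,T[:3,3].round(3))
    for t in ["pot_red","pot_blue","pot_yellow","pot_green","seat_red","shaker","puller","cradle","left_hook","right_hook","tape","water","mug"]:
        for o in spot_in(n,t)[:3]:
            u,v=o["rect"][:2]; print(t,round(o["score"],2),np.round(o["rect"]).astype(int),w[int(v),int(u)].round(3))
print(bot.read_state())
E
python3 look.py
```

```text
pics
top [0.378 0.081 1.437]
pot_red 0.6 [490 217  24  19] [ 0.587 -0.365  0.07 ]
pot_red 0.3 [370 197  21  25] [ 0.639 -0.043  0.041]
pot_blue 0.88 [466 269  22  19] [ 0.444 -0.298  0.075]
pot_blue 0.32 [218 257  14  46] [0.462 0.357 0.108]
pot_yellow 0.93 [509 266  26  17] [ 0.456 -0.412  0.073]
pot_green 0.62 [222 216  17  18] [0.577 0.357 0.077]
seat_red 0.66 [309 193  24  23] [0.646 0.122 0.047]
shaker 0.68 [354 220 133 102] [0.575 0.    0.035]
shaker 0.4 [314 256  12   5] [0.476 0.106 0.039]
puller 0.63 [216 256  16  45] [0.466 0.358 0.114]
puller 0.34 [309 194  23  24] [0.645 0.123 0.039]
cradle 0.96 [167 243  39  53] [0.505 0.519 0.009]
cradle 0.85 [227 259  39  46] [0.465 0.348 0.012]
cradle 0.83 [236 338  33  52] [0.246 0.319 0.01 ]
right_hook 0.41 [390 261  23  12] [ 0.467 -0.103  0.029]
right_hook 0.18 [353 220 128 105] [0.577 0.    0.037]
tape 0.84 [516 186  36  31] [ 0.685 -0.459  0.001]
water 0.59 [426 153  34  39] [ 0.741 -0.178  0.138]
mug 0.86 [162 302  46  28] [0.34  0.528 0.   ]
mug 0.26 [372 198  19  28] [ 0.639 -0.049  0.04 ]
scene [ 2.073 -0.174  1.367]
pot_red
[... 1060 characters left out ...]
  35] [0.378 0.508 0.067]
{'time': 1.4, 'q': array([-1.24887254e+00,  2.63913676e-01,  1.60401606e+00, -1.42483832e-05,
        1.27369774e+00, -3.69447339e-02]), 'joint_vel': array([-0.00024379, -0.0002468 , -0.00111471, -0.00099349, -0.00055236,
       -0.00033458]), 'joint_torque': array([-6.99017655e-04, -5.15058088e+01, -3.67710257e+01, -8.41620908e-05,
        1.06700012e-03,  1.75449952e-05]), 'tool_pos': array([ 0.23703129, -0.63199913,  0.21946181]), 'tcp_rot': array([-3.09112064e+00, -5.60689932e-01,  2.89501647e-05]), 'wrist_force': array([ 0.07654459, -0.77036431, -0.107457  ]), 'torque': array([0.04460018, 0.01512494, 0.03945473]), 'grip_force': 0.0, 'width': 0.9966676741595673}
```

```bash
python3 -c "
import cv2
im=cv2.imread('pics/top0.png');cv2.imwrite('pics/top0c.png',cv2.resize(im[130:380,130:550],(800,476),interpolation=cv2.INTER_CUBIC))"
```

```text
(no output)
```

View pics/top0c.png

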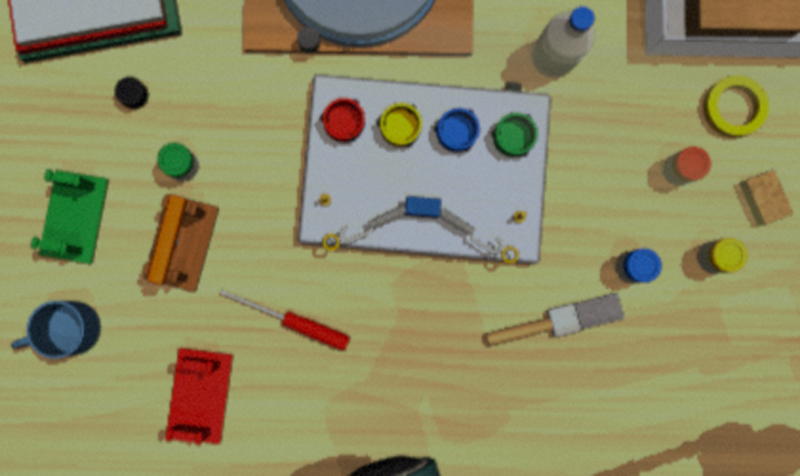

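The crop shows four pots. In full-image pixels, green is at (222,214), red at (493,217), blue at (467,270) and yellow at (512,264). The collars, left to right, are red, yellow, blue and green. Three things look like the rest: green at (169,243), red at (235,338) and brown wood at (225,258). The wooden one holds the orange puller, so it is the rest I want.

```bash
cat > m.py <<'E'
from h import *
z=np.load("top0.npz"); im,d,K,T=z["im"],z["d"],z["K"],z["T"]; w=cloud(d,K,T)
hsv=cv2.cvtColor(im,cv2.COLOR_BGR2HSV); H,S,V=cv2.split(hsv)
m={"red":((H<8)|(H>172)),"yellow":(H>23)&(H<34),"blue":(H>100)&(H<125),"green":(H>50)&(H<85)}
for c,k in m.items():
    k=k&(S>130)&(V>60)
    n,l,st,ce=cv2.connectedComponentsWithStats(k.astype(np.uint8))
    for i in range(1,n):
        if 60<st[i,4]<900:
            p=w[l==i]; p=p[~np.isnan(p[:,2])]; zt=np.percentile(p[:,2],90); q=p[(p[:,2]>zt-.012)]
            cc,r=cv2.minEnclosingCircle(q[:,:2].astype(np.float32)); 
            uv=np.argwhere(l==i)[:,::-1].astype(np.float32); (cu,cv_),rp=cv2.minEnclosingCircle(uv)
            print(c,st[i],"z",zt.round(3),np.percentile(p[:,2],10).round(3),"mec",np.round(cc,4),round(r,4),"px",round(cu,1),round(cv_,1),round(rp,1),rayz(cu,cv_,zt,K,T).round(4), "med",np.median(q,0).round(4))
E
python3 m.py; python3 -c "
from h import *
c=eyes.get_calibration('wrist');print(c)"
```

```text
red [138 140  79  17 228] z 0.061 0.053 mec [0.7659 0.4897] 0.1092 px 177.0 147.5 39.7 [0.7649 0.4886 0.0611] med [0.764  0.4894 0.0566]
red [299 182  22  22 371] z 0.073 0.039 mec [0.6441 0.1194] 0.03 px 310.0 192.5 11.2 [0.6427 0.1191 0.0728] med [0.6448 0.1239 0.0707]
red [486 208  16  15 163] z 0.075 0.067 mec [ 0.5896 -0.3733] 0.0223 px 493.7 214.8 7.9 [ 0.5895 -0.3731  0.0753] med [ 0.5923 -0.3749  0.0709]
red [278 294  35  20 290] z 0.028 0.019 mec [0.3406 0.1556] 0.0492 px 295.0 304.0 18.0 [0.3421 0.1551 0.0281] med [0.3425 0.153  0.0238]
yellow [500 170  34  32 531] z 0.027 0.016 mec [ 0.6815 -0.4568] 0.0461 px 516.7 185.5 16.7 [ 0.6804 -0.4539  0.0274] med [ 0.682  -0.4563  0.0233]
yellow [329 184  22  23 345] z 0.073 0.039 mec [0.6391 0.0375] 0.0305 px 340.0 194.7 11.4 [0.6379 0.0379 0.0734] med [0.6397 0.0411 0.0709]
yellow [504 255  19  18 276] z 0.074 0.066 mec [ 0.4594 -0.4235] 0.0253 px 512.5 264.0 9.7 [ 0.4591 -0.4207  0.074 ] med [ 0.4596 -0.4225  0.0707]
blue [429 134  13  12 112] z 0.203 0.197 mec [ 0.7559 -0.1911] 0.0149 px 435.0 139.5 6.2 [ 0.7547 -0.1897  0.203
[... 836 characters left out ...]
0.1241  0.0719] med [ 0.6132 -0.1079  0.071 ]
green [213 205  18  18 236] z 0.076 0.068 mec [0.582  0.3573] 0.0238 px 221.5 213.5 8.9 [0.581  0.3558 0.0757] med [0.5808 0.3572 0.072 ]
{'K': array([[423.84106323,   0.        , 313.29807831],
       [  0.        , 423.84106323, 228.85164098],
       [  0.        ,   0.        ,   1.        ]]), 'T_tool_cam': array([[-1.02948197e-03, -9.46534113e-01, -3.22602096e-01,
         8.25408300e-02],
       [ 9.99999164e-01, -1.22678372e-03,  4.08278597e-04,
         5.26537759e-06],
       [-7.82212620e-04, -3.22601406e-01,  9.46534585e-01,
        -1.55106759e-01],
       [ 0.00000000e+00,  0.00000000e+00,  0.00000000e+00,
         1.00000000e+00]])}
```

>>> carry_out --series "0.04 0.045 0.005 -3;0.04 0.045 0.005 -3;0.04 0.045 0.005 -3;0.04 0.045 0.005 -3;0.04 0.045 0.005 -3;0.04 0.045 0.005 -3;0.013 0.002 0 -2.56;0 0 0 0;0 0 0 0" --jaw 1

```text
time: 2.52
tool_pos: [0.4894, -0.3604, 0.2493]
tcp_rot: [-3.142, -0.0, 0.001]
wrist_force: [0.4, 0.9, -0.1]
width: 1.001
grip_force: 0.0
```

```bash
cat > wp.py <<'E'
from h import *
import sys
def meas(tag,names=("pot_red","pot_yellow","pot_blue","pot_green"),save=True):
    im,d,K,T=cam("wrist"); w=cloud(d,K,T); hsv=cv2.cvtColor(im,cv2.COLOR_BGR2HSV); H,S,V=cv2.split(hsv)
    if save: cv2.imwrite(f"pics/{tag}.png",im); np.savez(tag+".npz",im=im,d=d,K=K,T=T)
    m={"red":((H<8)|(H>172)),"yellow":(H>23)&(H<34),"blue":(H>100)&(H<125),"green":(H>50)&(H<85)}
    for c,k in m.items():
        k=k&(S>110)&(V>50)
        n,l,st,ce=cv2.connectedComponentsWithStats(k.astype(np.uint8))
        for i in range(1,n):
            if st[i,4]>300:
                p=w[l==i]; p=p[~np.isnan(p[:,2])]
                if len(p)<100: continue
                zt=np.percentile(p[:,2],85); q=p[(p[:,2]>zt-.006)]
                cc,r=cv2.minEnclosingCircle(q[:,:2].astype(np.float32))
                print(c,st[i],"z",zt.round(4),"mec",np.round(cc,4),round(r,4),"med",np.median(q,0).round(4))
if __name__=="__main__":
    s=bot.read_state(); print(s["time"],s["tool_pos"].round(4),s["tcp_rot"].round(3)); meas(sys.argv[1])
E
python3 wp.py w1
```

```text
2.525 [ 0.4894 -0.3604  0.2493] [-3.142e+00 -0.000e+00  1.000e-03]
red [ 302   27   66   70 3608] z 0.073 mec [ 0.5875 -0.3764] 0.0242 med [ 0.588  -0.3765  0.0718]
yellow [ 364  201   56   55 2268] z 0.0729 mec [ 0.4589 -0.4262] 0.024 med [ 0.4597 -0.4257  0.0718]
blue [ 220  220   57   53 2311] z 0.0728 mec [ 0.4422 -0.3055] 0.0245 med [ 0.4432 -0.3058  0.0717]
green [  0   0  25  48 978] z 0.0721 mec [ 0.6127 -0.146 ] 0.0192 med [ 0.6105 -0.1503  0.0718]
```

>>> carry_out --series "0.0493 -0.008 0 0;0.0493 -0.008 -0.02 0;0 0 -0.055 0;0 0 -0.055 0;0 0 -0.045 0;0 0 -0.02 0;0 0 0 0"

```text
time: 3.45
tool_pos: [0.5871, -0.3761, 0.0529]
tcp_rot: [-3.14, 0.002, 0.004]
wrist_force: [0.2, -0.6, -0.3]
width: 0.998
grip_force: 0.0
```

>>> carry_out --series "0 0 0 0;0 0 0 0;0 0 0 0;0 0 0 0;0 0 0 0;0 0 0 0" --jaw -1 --grip_force 60

```text
time: 4.2
tool_pos: [0.5955, -0.3835, 0.0658]
tcp_rot: [3.126, 0.001, 0.025]
wrist_force: [-0.9, -7.1, 22.1]
width: 0.004
grip_force: 23.0
```

>>> carry_out --series "0 0 0.05 0;0 0 0.05 0;-0.04 0 0.05 0;-0.04 0 0.04 0;0 0 0 0;0 0 0 0" --jaw 1

```text
time: 4.95
tool_pos: [0.5099, -0.3761, 0.2441]
tcp_rot: [3.141, -0.001, 0.003]
wrist_force: [-0.7, 0.3, -0.6]
width: 1.003
grip_force: 0.0
```

```bash
python3 wp.py w2
```

```text
4.95 [ 0.5099 -0.3761  0.2441] [ 3.141e+00 -1.000e-03  3.000e-03]
red [ 281   57   65   69 3489] z 0.0729 mec [ 0.5877 -0.3764] 0.0243 med [ 0.5882 -0.3765  0.0718]
yellow [ 371    0   93   28 1604] z 0.0255 mec [ 0.6558 -0.4586] 0.0363 med [ 0.648  -0.459   0.0246]
yellow [ 344  227   57   54 2229] z 0.0728 mec [ 0.4591 -0.426 ] 0.0241 med [ 0.4598 -0.4259  0.0717]
blue [ 201  246   58   52 2267] z 0.0728 mec [ 0.4423 -0.3057] 0.0245 med [ 0.4433 -0.306   0.0716]
```

View pics/w2.png

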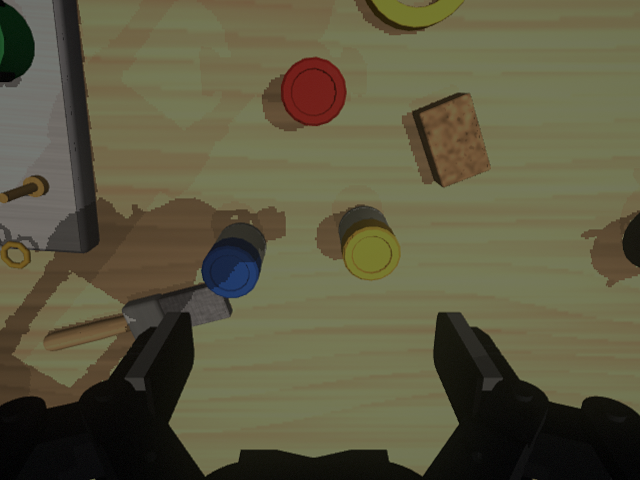

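The picture shows the red pot still upright at (314,91), and the fingers at rows 313 and below. The jaws closed on top of the pot. I'll check from depth where the fingertips really are.

Run:
```python
from h import *
z=np.load("w2.npz"); d,K=z["d"],z["K"]; T=np.array(eyes.get_calibration("wrist")["T_tool_cam"]); w=cloud(d,K,T)
m=(d>0)&(d<.25)&(np.mgrid[:480,:640][0]<400)
for sel in (m&(np.mgrid[:480,:640][1]<313), m&(np.mgrid[:480,:640][1]>313)):
    p=w[sel]; print(len(p),np.percentile(p,[0.5,50,99.5],axis=0).round(4))
for u,v in [(180,316),(187,318),(188,340),(140,380),(166,330),(445,316),(440,340),(490,380)]: print(u,v,d[v,u].round(3),w[v,u].round(4))
```

```text
5911 [[-0.0109 -0.069  -0.0731]
 [ 0.0085 -0.0442 -0.0516]
 [ 0.0135 -0.0419 -0.0264]]
5907 [[-0.0108  0.0425 -0.0731]
 [ 0.0084  0.0447 -0.0516]
 [ 0.0135  0.0695 -0.0264]]
180 316 0.14 [ 0.0104 -0.0437 -0.032 ]
187 318 0.143 [ 0.0083 -0.0422 -0.0298]
188 340 0.145 [ 0.0001 -0.0425 -0.0305]
140 380 0.11 [ 0.01   -0.0448 -0.0636]
166 330 0.131 [ 0.0106 -0.0454 -0.0408]
445 316 0.139 [ 0.0108  0.0434 -0.033 ]
440 340 0.143 [ 0.001  0.043 -0.032]
490 380 0.11 [ 0.0097  0.0462 -0.0633]
```

>>> carry_out --series "0 0 0 0;0 0 0 0;0 0 0 0;0 0 0 0" --jaw 0.13

```text
time: 5.5
tool_pos: [0.5097, -0.3759, 0.2428]
tcp_rot: [-3.141, -0.0, 0.001]
wrist_force: [0.1, 0.4, -0.6]
width: 0.566
grip_force: 0.0
```

```bash
cat > tips.py <<'E'
from h import *
im,d,K,Tw=cam("wrist"); cv2.imwrite("pics/tips.png",im); T=np.array(eyes.get_calibration("wrist")["T_tool_cam"]); w=cloud(d,K,T)
v,u=np.mgrid[:480,:640]
for sel in ((d>0)&(d<.25)&(u<313),(d>0)&(d<.25)&(u>313)):
    p=w[sel]; p=p[np.abs(p[:,1])<.06]; print(len(p),np.percentile(p,[0.5,50,99.5],axis=0).round(4),p[:,2].max())
E
python3 tips.py
```

```text
25606 [[-0.0111 -0.0595 -0.0981]
 [ 0.0109 -0.0361 -0.0747]
 [ 0.0174 -0.001  -0.0198]] -0.014416657141299222
25509 [[-0.0111  0.0014 -0.0982]
 [ 0.0108  0.0364 -0.0747]
 [ 0.0174  0.0595 -0.0197]] -0.014512573073351548
```

>>> carry_out --series "0 0 0 0;0 0 0 0;0 0 0 0;0 0 0 0" --jaw -1

```text
time: 6.05
tool_pos: [0.5095, -0.376, 0.2434]
tcp_rot: [3.142, -0.0, 0.0]
wrist_force: [-0.7, 0.2, 0.0]
width: 0.0
grip_force: 0.0
```

```bash
python3 tips.py
```

```text
26102 [[-0.0095 -0.055  -0.0981]
 [ 0.0112 -0.0235 -0.0779]
 [ 0.0173 -0.0002 -0.0204]] -0.0142427796132934
26247 [[-0.0097  0.0005 -0.0981]
 [ 0.0111  0.0239 -0.0779]
 [ 0.0173  0.0555 -0.0204]] -0.013652920654464634
```

>>> carry_out --series "0 0 0 0;0 0 0 0;0.039 0 0 0;0.039 0 -0.02 0;0 0 -0.055 0;0 0 -0.055 0;0 0 -0.05 0;0 0 -0.037 0;0 0 0 0" --jaw 1

```text
time: 7.22
tool_pos: [0.5844, -0.3738, 0.0217]
tcp_rot: [-3.137, 0.0, 0.011]
wrist_force: [-0.2, 0.2, 0.6]
width: 1.002
grip_force: 0.0
```

>>> carry_out --series "0 0 0 0;0 0 0 0;0 0 0 0;0 0 0 0;0 0 0 0" --jaw -1 --grip_force 60

```text
time: 7.85
tool_pos: [0.5896, -0.3772, 0.0297]
tcp_rot: [3.139, 0.0, 0.007]
wrist_force: [-0.8, 1.5, 7.0]
width: 0.546
grip_force: 61.5
```

>>> carry_out --series "0 0 0.055 0;0 0 0.055 0;0 0.02 0.055 0;-0.006 0.058 0.02 0;-0.006 0.058 0 0;-0.006 0.058 0 0;-0.006 0.058 0 0;-0.006 0.058 0 0;0 0.055 0 0;0 0 0 0;0 0 0 0"

```text
time: 9.22
tool_pos: [0.5576, -0.0111, 0.2117]
tcp_rot: [3.141, 0.002, 0.001]
wrist_force: [0.7, 0.2, -2.0]
width: 0.544
grip_force: 62.6
```

```bash
python3 wp.py w3
```

```text
9.225 [ 0.5576 -0.0111  0.2117] [3.141e+00 2.000e-03 1.000e-03]
red [  70   30  108   97 7138] z 0.0718 mec [0.6433 0.1186] 0.0316 med [0.6437 0.1182 0.0716]
red [  240   268   148   158 18535] z 0.2549 mec [ 0.5561 -0.0112] 0.0248 med [ 0.5588 -0.0113  0.2539]
red [   0  413   47   52 1415] z 0.033 mec [0.4341 0.1768] 0.1871 med [0.2971 0.2918 0.0358]
yellow [ 196   40   91   95 1805] z 0.0728 mec [0.6378 0.0363] 0.0303 med [0.64  0.036 0.072]
yellow [ 214   58   58   66 2906] z 0.0429 mec [0.6363 0.0396] 0.0239 med [0.6358 0.0405 0.0421]
blue [ 320   50   89   94 5888] z 0.0721 mec [ 0.6315 -0.0459] 0.0304 med [ 0.6331 -0.0455  0.072 ]
green [ 442   60   89   92 4737] z 0.0722 mec [ 0.6257 -0.1274] 0.0301 med [ 0.6286 -0.1251  0.072 ]
```

View pics/w3.png

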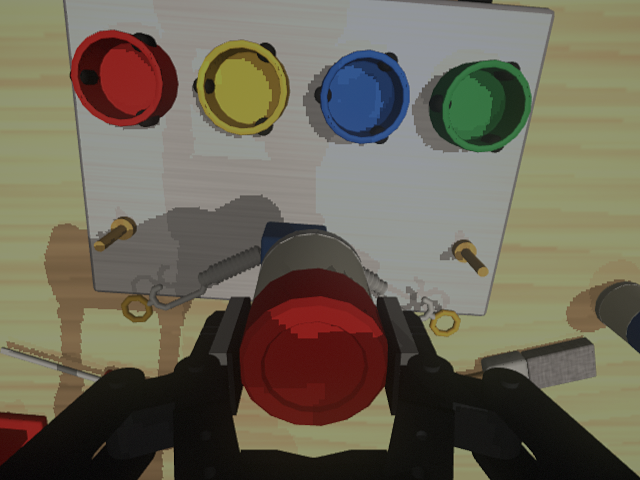

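The picture shows the red pot held straight, with its lid at (314,350). The collars are red (122,78), yellow (243,88), blue (365,97) and green (480,105). The ring centres are at about (137,307) and (444,322), and the posts at (115,233) and (470,255).

>>> carry_out --series "0.029 0.043 0 0;0.029 0.043 0 0;0.0293 0.0435 -0.02 0;0 0 -0.05 0;0 0 -0.025 0;0 0 0 0;0 0 0 0"

```text
time: 10.15
tool_pos: [0.6462, 0.1173, 0.1176]
tcp_rot: [-3.141, 0.003, -0.003]
wrist_force: [0.5, -0.1, -1.1]
width: 0.543
grip_force: 63.0
```

>>> carry_out --series "-0.0012 0.001 -0.01 0;0 0 -0.01 0;0 0 -0.01 0;0 0 0 0;0 0 0 0"

```text
time: 10.78
tool_pos: [0.6448, 0.1177, 0.0859]
tcp_rot: [3.139, 0.001, 0.004]
wrist_force: [3.0, -5.2, -4.3]
width: 0.542
grip_force: 63.4
```

>>> carry_out --series "0.001 -0.0015 -0.004 8;0 0 -0.004 -8;0 0 -0.004 -8;0 0 -0.004 8;0 0 -0.003 8;0 0 -0.003 -8;0 0 -0.002 -8;0 0 -0.001 8;0 0 0 0;0 0 0 0"

```text
time: 12.02
tool_pos: [0.6467, 0.1178, 0.0706]
tcp_rot: [3.141, 0.002, 0.007]
wrist_force: [-16.3, -3.0, 39.3]
width: 0.546
grip_force: 67.4
```

>>> carry_out --series "-0.001 0 0.008 0;0 0 0 0;0 0 0 0"

```text
time: 12.4
tool_pos: [0.6455, 0.118, 0.0708]
tcp_rot: [-3.141, -0.0, -0.006]
wrist_force: [0.4, -1.7, 8.5]
width: 0.545
grip_force: 64.6
```

>>> carry_out --series "0 0 0 0;0 0 0 0;0 0 0.03 0;0 0 0.06 0;0 0 0.06 0;-0.055 -0.02 0 0;-0.04 -0.055 0 0;0 0 0 0;0 0 0 0" --jaw 0.7

```text
time: 13.52
tool_pos: [0.5518, 0.0475, 0.2188]
tcp_rot: [-3.141, 0.001, 0.001]
wrist_force: [0.1, -0.3, -0.5]
width: 0.851
grip_force: 0.0
```

```bash
python3 wp.py w4
```

```text
13.525 [0.5518 0.0475 0.2188] [-3.141e+00  1.000e-03  1.000e-03]
red [ 149   22  109   95 7214] z 0.1145 mec [0.6435 0.1172] 0.0246 med [0.644  0.1169 0.1135]
red [ 200  374   59   37 1326] z 0.0259 mec [0.43   0.1022] 0.1128 med [0.338  0.1324 0.0245]
yellow [ 286   31   88   94 1736] z 0.0727 mec [0.6373 0.0356] 0.03 med [0.6403 0.0349 0.072 ]
yellow [ 295   50   57   66 2800] z 0.0429 mec [0.6363 0.0395] 0.0239 med [0.6354 0.04   0.0421]
blue [ 407   41   88   93 5030] z 0.0721 mec [ 0.6311 -0.0457] 0.0305 med [ 0.6338 -0.0445  0.0719]
blue [ 339  226   66   34 1948] z 0.0741 mec [0.5199 0.0034] 0.0262 med [0.5211 0.0035 0.0734]
green [ 526   51   89   91 3919] z 0.0723 mec [ 0.6252 -0.1274] 0.0305 med [ 0.6273 -0.1255  0.072 ]
```

>>> carry_out --series "0.0057 0.06 0 0;0.0057 0.06 0 0;0.0057 0.06 0 0;0.0057 0.06 0 0;0.0057 0.06 0 0;0 0.007 -0.03 0;0 0 -0.055 0;0 0 -0.055 0;0 0 -0.05 0;0 0 0 0;0 0 0 0" --jaw 1

```text
time: 14.95
tool_pos: [0.5816, 0.3559, 0.0305]
tcp_rot: [-3.141, -0.001, -0.002]
wrist_force: [-0.3, 0.1, 0.3]
width: 1.0
grip_force: 0.0
```

>>> carry_out --series "0 0 0 0;0 0 0 0;0 0 0 0;0 0 0 0;0 0 0 0" --jaw -1

```text
time: 15.58
tool_pos: [0.5822, 0.3556, 0.0323]
tcp_rot: [-3.139, 0.0, -0.006]
wrist_force: [-0.7, 0.2, 6.2]
width: 0.545
grip_force: 60.8
```

>>> carry_out --series "0 0 0.055 0;0 0 0.055 0;0 0 0.055 0;0 -0.055 0.01 0;0 -0.055 0 0;0 -0.06 0 0;0 -0.06 0 0;0 -0.06 0 0;0 -0.06 0 0;-0.02 -0.055 0 0;0 0 0 0;0 0 0 0"

```text
time: 17.08
tool_pos: [0.5603, -0.0507, 0.2046]
tcp_rot: [-3.141, 0.002, -0.001]
wrist_force: [-0.0, 0.2, -0.3]
width: 0.543
grip_force: 62.6
```

```bash
python3 wp.py w5
```

```text
17.075 [ 0.5603 -0.0507  0.2046] [-3.141e+00  2.000e-03 -1.000e-03]
red [   0   34  121   98 8129] z 0.1139 mec [0.643  0.1159] 0.0245 med [0.6425 0.1085 0.1133]
red [ 55 378  36  27 582] z 0.0247 mec [0.4609 0.1004] 0.1475 med [0.361  0.188  0.0231]
red [  0 423  11  43 329] z 0.0119 mec [0.4151 0.1478] 0.2091 med [0.2826 0.2764 0.0104]
yellow [ 132   44   94   97 4866] z 0.0722 mec [0.638  0.0367] 0.0309 med [0.6399 0.035  0.0719]
blue [ 259   54   92   95 6236] z 0.072 mec [ 0.6316 -0.0455] 0.0304 med [ 0.6328 -0.0448  0.0719]
blue [ 207  244   59   34 1586] z 0.0741 mec [0.5211 0.0058] 0.024 med [0.5221 0.0078 0.0734]
blue [ 601  311   39   64 1670] z 0.0728 mec [ 0.4428 -0.3024] 0.0241 med [ 0.4413 -0.2973  0.0716]
green [ 385   64   90   93 5244] z 0.0722 mec [ 0.6256 -0.1278] 0.0304 med [ 0.6288 -0.1252  0.072 ]
green [  241   290   145   128 14333] z 0.2456 mec [ 0.5592 -0.0508] 0.0249 med [ 0.5613 -0.0511  0.2445]
```

>>> carry_out --series "0.033 -0.039 0 0;0.0335 -0.0385 -0.02 0;0 0 -0.045 0;0 0 -0.025 0;0 0 0 0;0 0 0 0"

```text
time: 17.88
tool_pos: [0.6282, -0.1271, 0.1155]
tcp_rot: [3.141, 0.002, 0.003]
wrist_force: [0.8, -0.2, -0.6]
width: 0.547
grip_force: 62.7
```

>>> carry_out --series "-0.0013 -0.001 -0.01 0;0 0 -0.01 0;0 0 -0.008 0;0 0 0 0;0 0 0 0"

```text
time: 18.5
tool_pos: [0.6263, -0.1288, 0.0859]
tcp_rot: [-3.141, 0.0, -0.002]
wrist_force: [4.4, 1.3, -4.9]
width: 0.545
grip_force: 62.5
```

>>> carry_out --series "0.001 0.0005 -0.004 8;0 0 -0.004 -8;0 0 -0.004 -8;0 0 -0.003 8;0 0 -0.003 8;0 0 -0.001 -8;0 0 0 -8;0 0 0 8;0 0 0 0;0 0 0 0"

```text
time: 19.75
tool_pos: [0.6281, -0.1287, 0.0736]
tcp_rot: [3.141, 0.001, 0.005]
wrist_force: [-8.5, 5.6, 27.1]
width: 0.546
grip_force: 65.1
```

Seated by z. I'll release and go to the blue pot.

>>> carry_out --series "-0.001 0 0.005 0;0 0 0 0;0 0 0 0"

```text
time: 20.12
tool_pos: [0.627, -0.1287, 0.0738]
tcp_rot: [3.141, -0.0, 0.004]
wrist_force: [2.2, 3.0, 7.4]
width: 0.546
grip_force: 63.9
```

>>> carry_out --series "0 0 0 0;0 0 0 0;0 0 0.03 0;0 0 0.06 0;0 0 0.06 0;-0.058 -0.01 0 0;-0.04 -0.045 0 0;-0.03 -0.05 0 0;0 0 0 0;0 0 0 0" --jaw 0.7

```text
time: 21.38
tool_pos: [0.4971, -0.2335, 0.2216]
tcp_rot: [-3.141, 0.002, 0.002]
wrist_force: [0.6, 0.5, -0.6]
width: 0.855
grip_force: 0.0
```

```bash
python3 wp.py w6
```

```text
21.375 [ 0.4971 -0.2335  0.2216] [-3.141e+00  2.000e-03  2.000e-03]
yellow [ 532  220   61   58 2491] z 0.0729 mec [ 0.4584 -0.4255] 0.0245 med [ 0.4595 -0.4255  0.0718]
blue [   0    0   68   50 2253] z 0.072 mec [ 0.6198 -0.0517] 0.0268 med [ 0.609  -0.0569  0.0719]
blue [  0 156  24  35 728] z 0.074 mec [ 0.5189 -0.0132] 0.0146 med [ 0.519  -0.0145  0.0733]
blue [ 374  239   62   57 2690] z 0.0729 mec [ 0.4425 -0.3051] 0.0245 med [ 0.4434 -0.305   0.0717]
green [  82    0   87   45 2991] z 0.115 mec [ 0.623  -0.1295] 0.0238 med [ 0.6154 -0.1299  0.1138]
green [145   0  51  59 567] z 0.0727 mec [ 0.6143 -0.14  ] 0.0239 med [ 0.6081 -0.1483  0.0719]
```

>>> carry_out --series "-0.028 -0.036 0 0;-0.0266 -0.0355 -0.02 0;0 0 -0.055 0;0 0 -0.055 0;0 0 -0.045 0;0 0 -0.016 0;0 0 0 0;0 0 0 0" --jaw 1

```text
time: 22.42
tool_pos: [0.445, -0.306, 0.0334]
tcp_rot: [3.139, 0.001, 0.005]
wrist_force: [0.3, -1.0, 0.1]
width: 0.999
grip_force: 0.0
```

>>> carry_out --series "0 0 0 0;0 0 0 0;0 0 0 0;0 0 0 0;0 0 0 0" --jaw -1

```text
time: 23.05
tool_pos: [0.4439, -0.3057, 0.0329]
tcp_rot: [3.14, -0.001, 0.003]
wrist_force: [-1.2, 1.1, 5.6]
width: 0.547
grip_force: 60.8
```

>>> carry_out --series "0 0 0.055 0;0 0 0.055 0;0 0 0.055 0;0.02 0.045 0.01 0;0.025 0.05 0 0;0.025 0.05 0 0;0.02 0.05 0 0;0.02 0.05 0 0;0 0 0 0;0 0 0 0"

```text
time: 24.3
tool_pos: [0.5525, -0.0602, 0.206]
tcp_rot: [3.141, 0.001, -0.001]
wrist_force: [0.1, -1.2, -1.4]
width: 0.543
grip_force: 62.6
```

```bash
python3 wp.py w7
```

```text
24.3 [ 0.5525 -0.0602  0.206 ] [ 3.141e+00  1.000e-03 -1.000e-03]
red [   0   19  106  100 6675] z 0.1137 mec [0.6426 0.112 ] 0.0238 med [0.6411 0.1028 0.1133]
red [  43  370   53   32 1003] z 0.0249 mec [0.4585 0.0983] 0.148 med [0.3576 0.1801 0.0234]
yellow [ 117   30   94   98 4968] z 0.0721 mec [0.6381 0.0365] 0.0309 med [0.6401 0.035  0.0719]
blue [ 244   40   93   97 6340] z 0.0719 mec [ 0.6316 -0.0457] 0.0304 med [ 0.6322 -0.045   0.0718]
blue [ 193  233   67   34 1982] z 0.0741 mec [0.5209 0.0031] 0.0258 med [0.5212 0.0032 0.0734]
blue [  242   264   144   153 16498] z 0.2459 mec [ 0.5514 -0.0604] 0.0248 med [ 0.5536 -0.0606  0.2448]
green [ 371   51  108   96 7002] z 0.1151 mec [ 0.6256 -0.129 ] 0.0243 med [ 0.6263 -0.1286  0.114 ]
```

>>> carry_out --series "0.039 0.0065 0 0;0.04 0.0065 -0.02 0;0 0 -0.045 0;0 0 -0.022 0;0 0 0 0;0 0 0 0"

```text
time: 25.1
tool_pos: [0.6326, -0.0483, 0.1205]
tcp_rot: [3.141, -0.002, 0.003]
wrist_force: [0.4, -0.0, -2.1]
width: 0.543
grip_force: 62.6
```

>>> carry_out --series "0 0.0015 -0.01 0;0 0 -0.012 0;0 0 -0.01 0;0 0 0 0;0 0 0 0"

```text
time: 25.72
tool_pos: [0.6323, -0.0457, 0.0861]
tcp_rot: [3.141, 0.0, 0.001]
wrist_force: [5.0, -2.3, -8.6]
width: 0.545
grip_force: 62.7
```

>>> carry_out --series "0.0012 -0.0007 -0.004 8;0 0 -0.004 -8;0 0 -0.004 -8;0 0 -0.003 8;0 0 -0.002 8;0 0 -0.001 -8;0 0 0 -8;0 0 0 8;0 0 0 0;0 0 0 0"

```text
time: 26.98
tool_pos: [0.6341, -0.0461, 0.0744]
tcp_rot: [3.141, 0.001, 0.003]
wrist_force: [-6.2, 1.6, 19.6]
width: 0.542
grip_force: 65.4
```

>>> carry_out --series "-0.001 0 0.004 0;0 0 0 0;0 0 0 0"

```text
time: 27.35
tool_pos: [0.6332, -0.0461, 0.0745]
tcp_rot: [-3.141, 0.0, -0.003]
wrist_force: [0.5, 1.5, 7.2]
width: 0.546
grip_force: 63.5
```

>>> carry_out --series "0 0 0 0;0 0 0 0;0 0 0.03 0;0 0 0.06 0;0 0 0.06 0;-0.03 -0.055 0 0;-0.03 -0.055 0 0;-0.03 -0.055 0 0;-0.03 -0.055 0 0;-0.03 -0.055 0 0;-0.02 -0.055 0 0;0 0 0 0;0 0 0 0" --jaw 0.45

```text
time: 28.98
tool_pos: [0.4621, -0.3751, 0.2225]
tcp_rot: [-3.14, 0.002, 0.002]
wrist_force: [0.3, 0.2, 0.1]
width: 0.722
grip_force: 0.0
```

```bash
python3 wp.py w8
```

```text
28.975 [ 0.4621 -0.3751  0.2225] [-3.14e+00  2.00e-03  2.00e-03]
yellow [ 350  174   63   62 2827] z 0.0729 mec [ 0.4588 -0.4263] 0.0241 med [ 0.4598 -0.4256  0.0718]
```

>>> carry_out --series "-0.0015 -0.026 0 0;-0.0015 -0.025 -0.03 0;0 0 -0.055 0;0 0 -0.055 0;0 0 -0.045 0;0 0 -0.007 0;0 0 0 0;0 0 0 0" --jaw 1

```text
time: 30.02
tool_pos: [0.4615, -0.4283, 0.0342]
tcp_rot: [3.138, 0.001, 0.005]
wrist_force: [-0.3, -0.6, 1.0]
width: 0.999
grip_force: 0.0
```

>>> carry_out --series "0 0 0 0;0 0 0 0;0 0 0 0;0 0 0 0;0 0 0 0" --jaw -1

```text
time: 30.65
tool_pos: [0.4603, -0.427, 0.0329]
tcp_rot: [3.141, -0.0, 0.002]
wrist_force: [-0.2, 1.2, 5.1]
width: 0.546
grip_force: 60.6
```

>>> carry_out --series "0 0 0.055 0;0 0 0.055 0;0 0 0.055 0;0.015 0.055 0.01 0;0.015 0.058 0 0;0.015 0.058 0 0;0.015 0.058 0 0;0.015 0.058 0 0;0.015 0.058 0 0;0.005 0.058 0 0;0 0.03 0 0;0 0 0 0;0 0 0 0"

```text
time: 32.28
tool_pos: [0.5543, 0.0059, 0.2061]
tcp_rot: [3.141, 0.001, -0.001]
wrist_force: [0.7, -0.9, -2.1]
width: 0.546
grip_force: 62.4
```

```bash
python3 wp.py w9
```

```text
32.275 [0.5543 0.0059 0.2061] [ 3.141e+00  1.000e-03 -1.000e-03]
red [  65   23  134   99 9173] z 0.1144 mec [0.6435 0.1172] 0.0248 med [0.6439 0.1165 0.1135]
red [   0  414   53   51 1391] z 0.0338 mec [0.4329 0.1918] 0.1843 med [0.2985 0.3039 0.0368]
yellow [ 220   33   93   98 1881] z 0.0727 mec [0.6377 0.0361] 0.0302 med [0.6396 0.0357 0.0719]
yellow [ 236   53   59   67 3043] z 0.0429 mec [0.6356 0.0412] 0.0239 med [0.6358 0.0405 0.0422]
yellow [ 268  299  110   35 2253] z 0.2466 mec [0.5664 0.0027] 0.0174 med [0.5693 0.0036 0.2458]
blue [ 347   44  104   96 7264] z 0.1148 mec [ 0.6315 -0.0466] 0.0246 med [ 0.6323 -0.0461  0.1137]
green [ 471   54  125   95 6929] z 0.1151 mec [ 0.6254 -0.1291] 0.0246 med [ 0.6263 -0.1283  0.114 ]
```

>>> carry_out --series "0.042 0.015 0 0;0.042 0.0145 -0.02 0;0 0 -0.045 0;0 0 -0.022 0;0 0 0 0;0 0 0 0"

```text
time: 33.08
tool_pos: [0.6395, 0.0349, 0.1205]
tcp_rot: [3.142, -0.002, 0.003]
wrist_force: [0.3, 0.1, -2.0]
width: 0.547
grip_force: 62.6
```

>>> carry_out --series "-0.0006 0.0003 -0.01 0;0 0 -0.012 0;0 0 -0.01 0;0 0 0 0;0 0 -0.004 8;0 0 -0.004 -8;0 0 -0.004 -8;0 0 -0.003 8;0 0 -0.002 8;0 0 -0.001 -8;0 0 0 -8;0 0 0 8;0 0 0 0;0 0 0 0"

```text
time: 34.83
tool_pos: [0.6399, 0.035, 0.0743]
tcp_rot: [3.139, 0.002, 0.006]
wrist_force: [-6.8, -4.5, 20.4]
width: 0.54
grip_force: 65.1
```

>>> carry_out --series "-0.001 0 0.004 0;0 0 0 0;0 0 0 0"

```text
time: 35.2
tool_pos: [0.6386, 0.035, 0.0746]
tcp_rot: [3.14, 0.001, 0.006]
wrist_force: [-0.0, -4.9, 4.7]
width: 0.551
grip_force: 64.0
```

>>> carry_out --series "0 0 0 0;0 0 0 0;0 0 0.03 0;0 0 0.06 0;0 0 0.06 0;-0.06 -0.01 0.015 0;-0.06 -0.01 0.015 0;-0.02 -0.01 0.015 0;0 0 0 0;0 0 0 0" --jaw 0.45

```text
time: 36.45
tool_pos: [0.4977, 0.0067, 0.2678]
tcp_rot: [-3.141, -0.0, -0.0]
wrist_force: [0.8, -0.3, -0.2]
width: 0.726
grip_force: 0.0
```

```bash
python3 wp.py w10
```

```text
36.45 [0.4977 0.0067 0.2678] [-3.141 -0.    -0.   ]
red [ 111    0   92   39 1688] z 0.1146 mec [0.6319 0.117 ] 0.0214 med [0.6273 0.1167 0.1138]
red [ 131  294   71   33 1132] z 0.0255 mec [0.4286 0.1245] 0.1072 med [0.3523 0.1693 0.0241]
red [   0  334   80   91 2673] z 0.0135 mec [0.3498 0.2161] 0.2182 med [0.2791 0.3082 0.0122]
yellow [ 237    0   67   31 1466] z 0.1153 mec [0.6312 0.0343] 0.0215 med [0.6257 0.0341 0.1141]
yellow [270   0  44  47 390] z 0.0728 mec [0.624 0.023] 0.0229 med [0.6195 0.0155 0.072 ]
blue [ 344    0   88   56 3105] z 0.1147 mec [ 0.6299 -0.0468] 0.0242 med [ 0.6224 -0.0464  0.1137]
blue [ 288  144   60   34 1741] z 0.0742 mec [0.5206 0.0032] 0.0261 med [0.5206 0.0033 0.0734]
green [454   0  58  63 386] z 0.073 mec [ 0.6204 -0.1228] 0.0285 med [ 0.6023 -0.1149  0.0721]
green [ 484    0   73   52 3016] z 0.1152 mec [ 0.6254 -0.1295] 0.0245 med [ 0.6195 -0.1291  0.114 ]
```

View pics/w10.png

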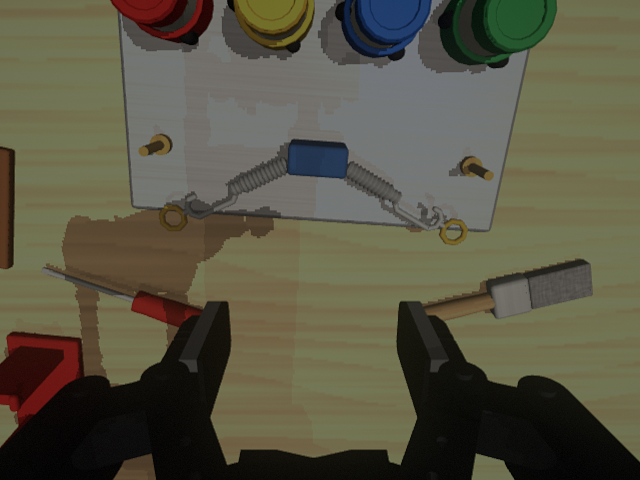

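All four pots are home: every lid top reads z of about 0.115. The left ring is at pixel (174,217) and the right ring at (453,232). The post tops are at (145,151) and (488,175).

Run:
```python
from h import *
z=np.load("w10.npz"); im,d,K,T=z["im"],z["d"],z["K"],z["T"]; w=cloud(d,K,T)
H,S,V=cv2.split(cv2.cvtColor(im,cv2.COLOR_BGR2HSV)); m=((H>15)&(H<32)&(S>120)).astype(np.uint8)
for n,(u0,v0,u1,v1) in dict(ringL=(155,200,192,236),ringR=(434,215,472,248),postL=(130,125,180,160),postR=(455,145,500,185)).items():
    k=np.zeros_like(m);k[v0:v1,u0:u1]=m[v0:v1,u0:u1]
    sel=(k>0)&(w[...,2]>.05)&(w[...,2]<.1); p=w[sel]; uv=np.argwhere(sel)[:,::-1].astype(np.float32)
    print(n,len(p),"medz",np.median(p[:,2]).round(4),"zmax",np.percentile(p[:,2],98).round(4))
    if n[:4]=="ring":
        (cu,cv_),r=cv2.minEnclosingCircle(uv); c=rayz(cu,cv_,.06,K,T); print(cu,cv_,r,c.round(4),"mec",np.round(cv2.minEnclosingCircle(p[:,:2].astype(np.float32)),4) if 0 else p[:,:2].mean(0).round(4))
    else:
        t=p[p[:,2]>np.percentile(p[:,2],98)-.003]; print("top",t.mean(0).round(4),len(t),"axis med",np.median(p,0).round(4))
```

```text
ringL 366 medz 0.0625 zmax 0.0644
173.0 217.0 14.866168975830078 [0.4681 0.1321 0.06  ] mec [0.4679 0.132 ]
ringR 331 medz 0.0626 zmax 0.0644
453.0 231.5 14.221562385559082 [ 0.4541 -0.1202  0.06  ] mec [ 0.4545 -0.1198]
postL 198 medz 0.0744 zmax 0.0824
top [0.5303 0.1423 0.0812] 79 axis med [0.5311 0.1399 0.0744]
postR 75 medz 0.0815 zmax 0.0831
top [ 0.5101 -0.136   0.0817] 66 axis med [ 0.5104 -0.1361  0.0815]
```

>>> carry_out --series "-0.01 0.057 0.01 0;-0.01 0.057 0 0;-0.01 0.057 0 0;-0.01 0.057 0 0;-0.01 0.057 0 0;0 0.055 0 0;0 0 0 0;0 0 0 0" --jaw 1

```text
time: 37.5
tool_pos: [0.4471, 0.3464, 0.2767]
tcp_rot: [3.14, 0.002, -0.003]
wrist_force: [-0.1, -0.2, -0.6]
width: 1.003
grip_force: 0.0
```

Run:
```python
from h import *
s=bot.read_state(); print(s["time"],s["tool_pos"].round(4))
im,d,K,T=cam("wrist"); cv2.imwrite("pics/p1.png",im); np.savez("p1.npz",im=im,d=d,K=K,T=T); w=cloud(d,K,T)
H,S,V=cv2.split(cv2.cvtColor(im,cv2.COLOR_BGR2HSV)); sel=(H>3)&(H<20)&(S>120)&(w[...,2]>.105)&(w[...,2]<.12)
p=w[sel]; print(len(p),np.median(p[:,2]))
(c,sz,a)=cv2.minAreaRect(p[:,:2].astype(np.float32)); print("handle",np.round(c,4),np.round(sz,4),a)
sel=(w[...,2]>.08)&(w[...,2]<.1)&(w[...,0]>.38)&(w[...,0]<.55)&(w[...,1]>.28)&(w[...,1]<.42); print(sel.sum()); q=w[sel]; print(np.round(cv2.minAreaRect(q[:,:2].astype(np.float32))[0],4),cv2.minAreaRect(q[:,:2].astype(np.float32))[1:])
```

```text
37.5 [0.4471 0.3464 0.2767]
4506 0.11226309245755742
handle [0.4645 0.3555] [0.0221 0.1239] 76.79035949707031
1312
[0.468 0.354] ((0.04998834803700447, 0.11648157238960266), 76.42092895507812)
```

View pics/p1.png

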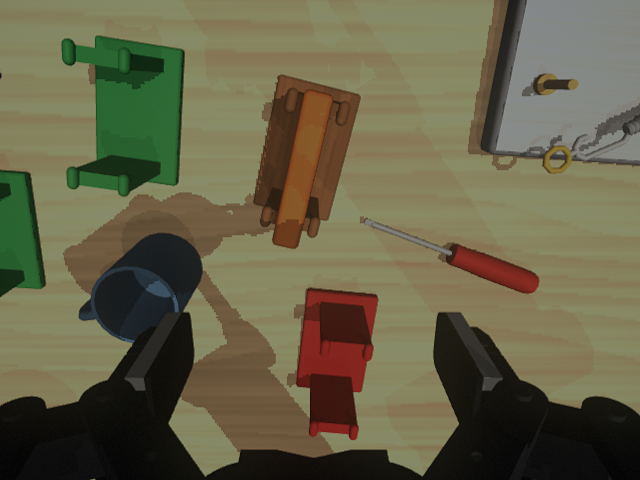

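The crop shows three rests: green (140,110), red (335,360) and brown wood (305,150). The wooden one carries the orange handle (305,168), so that is the real rest.

>>> carry_out --series "0.009 0.0045 0 -6.6;0.0084 0.0046 -0.03 -6.6;0 0 -0.055 0;0 0 -0.055 0;0 0 -0.045 0;0 0 -0.02 0;0 0 0 0;0 0 0 0;0 0 0 0"

```text
time: 38.67
tool_pos: [0.4664, 0.3565, 0.0758]
tcp_rot: [-3.118, 0.361, -0.005]
wrist_force: [0.3, 0.1, -0.0]
width: 1.0
grip_force: 0.0
```

>>> carry_out --series "-0.0015 -0.0008 -0.004 0;0 0 0 0;0 0 0 0"

```text
time: 39.05
tool_pos: [0.463, 0.3546, 0.0693]
tcp_rot: [3.121, -0.361, -0.0]
wrist_force: [-0.9, 0.3, -0.5]
width: 1.001
grip_force: 0.0
```

>>> carry_out --series "0 0 0 0;0 0 0 0;0 0 0 0;0 0 0 0;0 0 0 0;0 0 0 0;0 0 0 0" --jaw -1 --grip_force 80

```text
time: 39.92
tool_pos: [0.4634, 0.3547, 0.0695]
tcp_rot: [-3.12, 0.361, -0.001]
wrist_force: [-0.3, -0.7, 2.6]
width: 0.241
grip_force: 78.3
```

>>> carry_out --series "0 0 0.04 0;0 0 0.05 0;0 -0.01 0.05 0;-0.008 -0.06 0 0;-0.008 -0.06 0 0;-0.008 -0.06 0 0;-0.01 -0.06 0 0;-0.01 -0.015 0 0;0 0 0 0;0 0 0 0" --grip_force 110

```text
time: 41.18
tool_pos: [0.4194, 0.0905, 0.2092]
tcp_rot: [-3.12, 0.36, -0.0]
wrist_force: [0.5, -0.1, -0.8]
width: 0.239
grip_force: 108.1
```

```bash
cat > ring.py <<'E'
from h import *
import sys
s=bot.read_state(); print(s["time"],s["tool_pos"].round(4),s["tcp_rot"].round(4),s["wrist_force"].round(1))
im,d,K,T=cam("wrist"); t=sys.argv[1]; cv2.imwrite(f"pics/{t}.png",im); np.savez(t+".npz",im=im,d=d,K=K,T=T); w=cloud(d,K,T)
H,S,V=cv2.split(cv2.cvtColor(im,cv2.COLOR_BGR2HSV))
m=((H>15)&(H<34)&(S>120)&(w[...,2]>.052)&(w[...,2]<.1)&(w[...,0]<.56)).astype(np.uint8)
n,l,st,ce=cv2.connectedComponentsWithStats(m)
for i in range(1,n):
    if st[i,4]>60:
        p=w[l==i]; (cu,cv_),r=cv2.minEnclosingCircle(np.argwhere(l==i)[:,::-1].astype(np.float32))
        print(st[i],"z",np.percentile(p[:,2],[10,50,98]).round(4),"ctr@.0615",rayz(cu,cv_,.0615,K,T).round(4),"mean top",p[p[:,2]>np.percentile(p[:,2],98)-.003].mean(0).round(4))
Tt=np.array(eyes.get_calibration("wrist")["T_tool_cam"]); q=cloud(d,K,Tt)
hm=(H>3)&(H<20)&(S>120)&(d<.22)&(d>0)&(np.abs(q[...,1])<.03)
p=q[hm]; pt=p[p[:,2]<np.percentile(p[:,2],50)+.004]; print("handle tool: x",np.percentile(p[:,0],[.5,99.5]).round(4),"y",np.percentile(p[:,1],[1,99]).round(4),"top z",np.median(p[:,2]).round(4))
A=np.c_[pt[:,0],pt[:,1],np.ones(len(pt))]; print("tilt fit dz/dx,dz/dy,z0",np.linalg.lstsq(A,pt[:,2],rcond=None)[0].round(4))
A=np.c_[p[:,0],np.ones(len(p))]; print("skew",np.linalg.lstsq(A,p[:,1],rcond=None)[0].round(4))
E
python3 ring.py r1
```

```text
41.175 [0.4194 0.0905 0.2092] [-3.1201e+00  3.6000e-01 -2.0000e-04] [ 0.5 -0.1 -0.8]
[185  57  24  14 266] z [0.0587 0.08   0.0831] ctr@.0615 [0.5309 0.1439 0.0615] mean top [0.5298 0.1424 0.0816]
[585  67  38  38 691] z [0.0614 0.0627 0.0644] ctr@.0615 [ 0.4543 -0.1197  0.0615] mean top [ 0.4542 -0.1197  0.0629]
[223 134  36  36 577] z [0.0615 0.0626 0.0643] ctr@.0615 [0.4677 0.1316 0.0615] mean top [0.4676 0.132  0.0627]
handle tool: x [-0.036   0.0628] y [-0.0207  0.0167] top z -0.043
tilt fit dz/dx,dz/dy,z0 [ 0.037   0.0386 -0.047 ]
skew [ 0.0058 -0.0001]
```

View pics/r1.png

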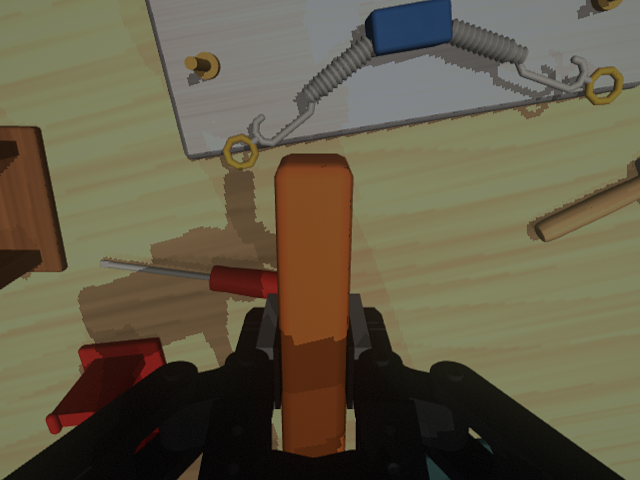

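The picture shows the handle held straight, front end at (314,160). The left ring is at (240,151) and the right ring at (604,85).

>>> carry_out --series "0.0238 0.0207 0 0;0.0237 0.0207 -0.02 0;0 0 -0.03 0;0 0 -0.024 0;0 0 0 0;0 0 0 0;0 0 0 0"

```text
time: 42.1
tool_pos: [0.4679, 0.1315, 0.1368]
tcp_rot: [-3.12, 0.36, -0.004]
wrist_force: [1.0, -0.0, -0.4]
width: 0.236
grip_force: 108.2
```

>>> carry_out --series "-0.001 0.0004 -0.02 0;0 0 -0.01 0;0 0 0 0;0 0 -0.01 0;0 0 -0.008 0;0 0 -0.007 0;0 0 0 0;0 0 0 0"

```text
time: 43.1
tool_pos: [0.4658, 0.1314, 0.0803]
tcp_rot: [-3.121, 0.361, -0.0]
wrist_force: [0.4, 0.2, -2.0]
width: 0.237
grip_force: 108.2
```

>>> carry_out --series "-0.004 0.0095 0 0;-0.005 0.01 0 0;-0.005 0.01 0 0;-0.0045 0.01 0 0;0 0 0 0;0 0 0 0"

```text
time: 43.85
tool_pos: [0.4476, 0.1703, 0.0805]
tcp_rot: [3.119, -0.358, 0.003]
wrist_force: [3.8, -6.4, -0.5]
width: 0.24
grip_force: 108.1
```

>>> carry_out --series "0.0068 0.0029 0 0;0.0068 0.0028 0 0;0.007 0.0023 0 0;0.007 0.0022 0 0;0.0072 0.0017 0 0;0.0072 0.0016 0 0;0.0073 0.0011 0 0;0.0073 0.001 0 0;0 0 0 0"

```text
time: 44.98
tool_pos: [0.5036, 0.1854, 0.0801]
tcp_rot: [3.118, -0.359, -0.001]
wrist_force: [1.2, -7.0, -0.3]
width: 0.237
grip_force: 108.2
```

>>> carry_out --series "0.0074 0.001 0 0;0.0074 0.0007 0 0;0.0074 0.0003 0 0;0.0074 -0.0002 0 0;0 0 0 0;0 0 0 0"

```text
time: 45.72
tool_pos: [0.5321, 0.1869, 0.0798]
tcp_rot: [3.117, -0.359, -0.003]
wrist_force: [-1.2, -7.6, -0.7]
width: 0.243
grip_force: 108.3
```

>>> carry_out --series "0.002 0 0 0;0 -0.006 0 0;-0.001 -0.007 0 0;-0.001 -0.008 0 0;0 0 0 0;0 0 0 0"

```text
time: 46.48
tool_pos: [0.5333, 0.168, 0.0803]
tcp_rot: [-3.12, 0.361, 0.0]
wrist_force: [0.0, 0.0, -1.3]
width: 0.237
grip_force: 108.1
```

>>> carry_out --series "-0.002 -0.0028 0 0;0 0 0 0;0 0 0.012 0;0 0 0.012 0;0 0 0.02 0;0 0 0.04 0;-0.01 -0.02 0.04 0;-0.05 -0.03 0.01 0;-0.045 -0.04 0 0;0 0 0 0;0 0 0 0"

```text
time: 47.85
tool_pos: [0.4271, 0.0745, 0.2156]
tcp_rot: [-3.12, 0.362, -0.005]
wrist_force: [1.0, 0.1, -0.7]
width: 0.24
grip_force: 108.3
```

```bash
python3 ring.py r2
```

```text
47.85 [0.4271 0.0745 0.2156] [-3.1196  0.3621 -0.0048] [ 1.   0.1 -0.7]
[585   0  40  19 331] z [0.0626 0.0784 0.0829] ctr@.0615 [ 0.5121 -0.1414  0.0615] mean top [ 0.5097 -0.136   0.0817]
[133  68  36  38 637] z [0.0614 0.0626 0.0643] ctr@.0615 [0.5327 0.1655 0.0615] mean top [0.5327 0.1654 0.0627]
[168  76  25  13 267] z [0.0584 0.0789 0.0828] ctr@.0615 [0.5307 0.1443 0.0615] mean top [0.5299 0.1424 0.0816]
[556  85  37  36 620] z [0.0614 0.0627 0.0643] ctr@.0615 [ 0.4544 -0.1196  0.0615] mean top [ 0.4542 -0.1196  0.0628]
handle tool: x [-0.0359  0.0628] y [-0.0209  0.0155] top z -0.043
tilt fit dz/dx,dz/dy,z0 [ 0.0356  0.0451 -0.0469]
skew [ 0.0069 -0.0003]
```

View pics/r2.png

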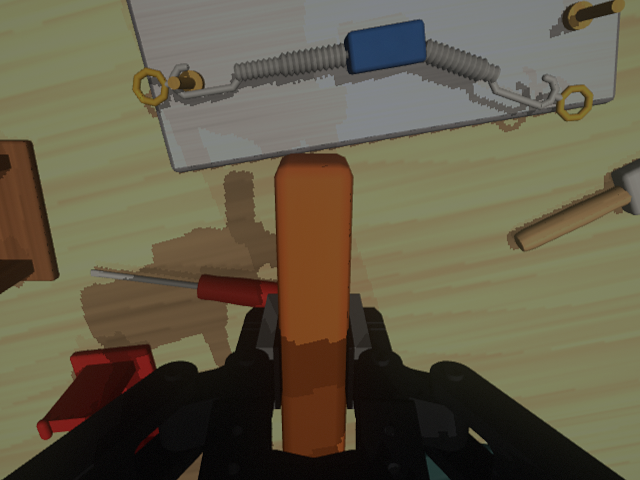

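The left hook sits round its post: ring at (150,86), post at (187,80), stretch about 0.022. Next is the right ring at (574,103).

>>> carry_out --series "0.006 -0.048 0 0;0.007 -0.049 0 0;0.007 -0.049 0 0;0.006 -0.048 -0.02 0;0 0 -0.03 0;0 0 -0.027 0;0 0 0 0;0 0 0 0;0 0 0 0"

```text
time: 49.02
tool_pos: [0.454, -0.1197, 0.1389]
tcp_rot: [3.12, -0.36, 0.005]
wrist_force: [0.5, -0.2, -1.3]
width: 0.24
grip_force: 108.5
```

>>> carry_out --series "-0.0004 0.0002 -0.02 0;0 0 -0.01 0;0 0 0 0;0 0 -0.011 0;0 0 -0.009 0;0 0 -0.008 0;0 0 0 0;0 0 0 0"

```text
time: 50.02
tool_pos: [0.4521, -0.1194, 0.0793]
tcp_rot: [3.121, -0.361, 0.0]
wrist_force: [0.1, 0.5, -1.1]
width: 0.239
grip_force: 108.5
```

>>> carry_out --series "-0.0054 -0.0096 0 0;-0.0054 -0.0096 0 0;-0.0053 -0.0096 0 0;-0.0053 -0.0096 0 0;0 0 0 0;0 0 0 0"

```text
time: 50.78
tool_pos: [0.4312, -0.1573, 0.0796]
tcp_rot: [-3.118, 0.364, -0.003]
wrist_force: [5.3, 6.8, -1.4]
width: 0.238
grip_force: 108.6
```

>>> carry_out --series "0.0072 -0.0035 0 0;0.0073 -0.0033 0 0;0.0073 -0.0031 0 0;0.0074 -0.003 0 0;0.0074 -0.0024 0 0;0.0075 -0.0023 0 0;0.0076 -0.0017 0 0;0.0077 -0.0015 0 0;0 0 0 0"

```text
time: 51.9
tool_pos: [0.4899, -0.1775, 0.0791]
tcp_rot: [-3.118, 0.363, 0.001]
wrist_force: [0.6, 7.2, -0.2]
width: 0.238
grip_force: 108.6
```

>>> carry_out --series "0.0054 -0.001 0 0;0.0054 -0.0009 0 0;0.0054 -0.0006 0 0;0.002 0 0 0;0 0 0 0;0 0 0 0"

```text
time: 52.65
tool_pos: [0.5072, -0.1797, 0.0789]
tcp_rot: [-3.117, 0.363, 0.003]
wrist_force: [0.9, 7.7, 0.3]
width: 0.243
grip_force: 108.7
```

>>> carry_out --series "0.001 0 0 0;0 0.006 0 0;0.0005 0.007 0 0;0.0005 0.0075 0 0;0 0 0 0;0 0 0 0"

```text
time: 53.4
tool_pos: [0.5101, -0.1613, 0.0793]
tcp_rot: [3.12, -0.361, 0.0]
wrist_force: [-0.5, -0.3, -0.7]
width: 0.242
grip_force: 108.6
```

>>> carry_out --series "-0.0024 0.0018 0 0;0 0 0 0;0 0 0.012 0;0 0 0.012 0;0 0 0.02 0;0 0 0.04 0;-0.01 0.02 0.04 0;-0.04 0.05 0.01 0;-0.03 0.05 0 0;0 0.04 0 0;0 0 0 0;0 0 0 0"

```text
time: 54.9
tool_pos: [0.4297, -0.0008, 0.2138]
tcp_rot: [3.12, -0.36, 0.003]
wrist_force: [-0.3, -0.4, -0.9]
width: 0.239
grip_force: 108.6
```

```bash
python3 ring.py r3
```

```text
54.9 [ 0.4297 -0.0008  0.2138] [ 3.1203e+00 -3.5970e-01  2.6000e-03] [-0.3 -0.4 -0.9]
[488  15  50  42 883] z [0.0615 0.063  0.0825] ctr@.0615 [ 0.5108 -0.1555  0.0615] mean top [ 0.51   -0.1364  0.0817]
[ 31  97  63  37 947] z [0.0609 0.063  0.0822] ctr@.0615 [0.5321 0.1556 0.0615] mean top [0.53   0.142  0.0813]
handle tool: x [-0.0358  0.0628] y [-0.0209  0.0147] top z -0.043
tilt fit dz/dx,dz/dy,z0 [ 0.0362  0.1104 -0.047 ]
skew [ 0.0086 -0.0004]
```

View pics/r3.png

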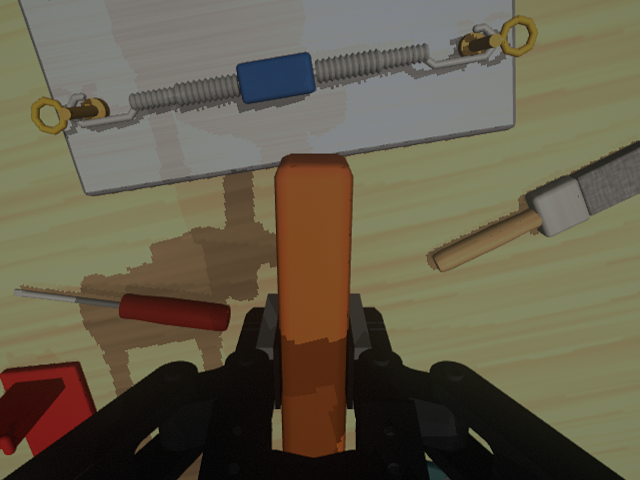

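Both springs are hooked, with rings at (48,115) and (519,36) round their posts. Now the puller goes back to its rest.

>>> carry_out --series "0.0055 0.059 0 0;0.0055 0.059 0 0;0.0055 0.059 0 0;0.0055 0.059 0 0;0.0055 0.059 0 0;0.0062 0.0605 0 0;0 0 -0.04 0;0 0 -0.04 0;0 0 -0.02 0;0 0 0 0;0 0 0 0"

```text
time: 56.32
tool_pos: [0.4644, 0.3552, 0.1145]
tcp_rot: [-3.119, 0.363, -0.003]
wrist_force: [-0.8, 0.2, -0.9]
width: 0.237
grip_force: 108.9
```

>>> carry_out --series "-0.0003 -0.0004 -0.02 0;0 0 -0.015 0;0 0 -0.006 0;0 0 -0.003 0;0 0 0 0;0 0 0 0"

```text
time: 57.08
tool_pos: [0.4625, 0.3546, 0.0695]
tcp_rot: [3.121, -0.361, -0.0]
wrist_force: [-4.0, -2.4, 6.2]
width: 0.24
grip_force: 109.6
```

>>> carry_out --series "0 0 0.001 0;0 0 0 0;0 0 0 0;0 0 0 0;0 0 0 0;0 0 0 0" --jaw 1

```text
time: 57.82
tool_pos: [0.4626, 0.3545, 0.0698]
tcp_rot: [3.121, -0.361, -0.0]
wrist_force: [-0.7, -0.3, -0.8]
width: 1.0
grip_force: 0.0
```

>>> carry_out --series "0 0 0.03 0;0 0 0.05 0;0 0 0.05 0;-0.02 -0.01 0.05 0;0 0 0.01 0;0 0 0 0;0 0 0 0"

```text
time: 58.7
tool_pos: [0.4419, 0.344, 0.2575]
tcp_rot: [3.118, -0.361, -0.004]
wrist_force: [-0.3, 0.1, -0.0]
width: 1.002
grip_force: 0.0
```

Run:
```python
from h import *
s=bot.read_state(); print(s["time"],s["tool_pos"].round(4))
im,d,K,T=cam("wrist"); cv2.imwrite("pics/p2.png",im); w=cloud(d,K,T)
H,S,V=cv2.split(cv2.cvtColor(im,cv2.COLOR_BGR2HSV)); sel=(H>3)&(H<20)&(S>120)&(w[...,2]>.105)&(w[...,2]<.125)
p=w[sel]; print(len(p),np.percentile(p[:,2],[5,50,95]).round(4))
print(cv2.minAreaRect(p[:,:2].astype(np.float32)))
A=np.c_[p[:,:2]-p[:,:2].mean(0),np.ones(len(p))]; print(np.linalg.lstsq(A,p[:,2],rcond=None)[0].round(4))
im,d,K,T=cam("top"); w=cloud(d,K,T); cv2.imwrite("pics/top1.png",cv2.resize(im[130:380,130:550],(800,476),interpolation=cv2.INTER_CUBIC))
```

```text
58.7 [0.4419 0.344  0.2575]
5082 [0.1097 0.1123 0.1136]
((0.4641631245613098, 0.3536911606788635), (0.022100886330008507, 0.12248674035072327), 76.78753662109375)
[0.0008 0.0084 0.1121]
```

View pics/p2.png

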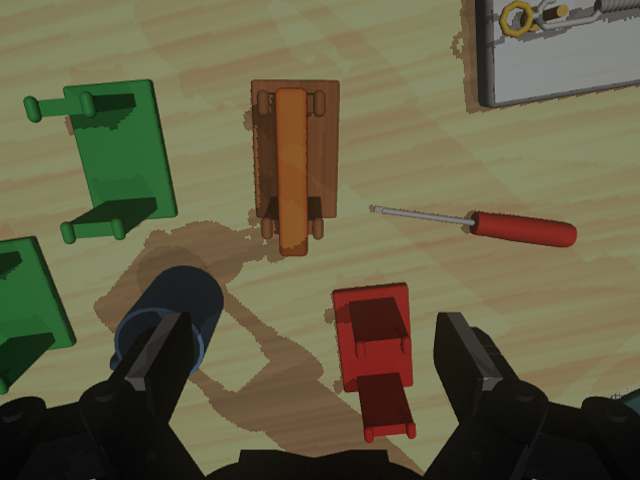

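View pics/top1.png

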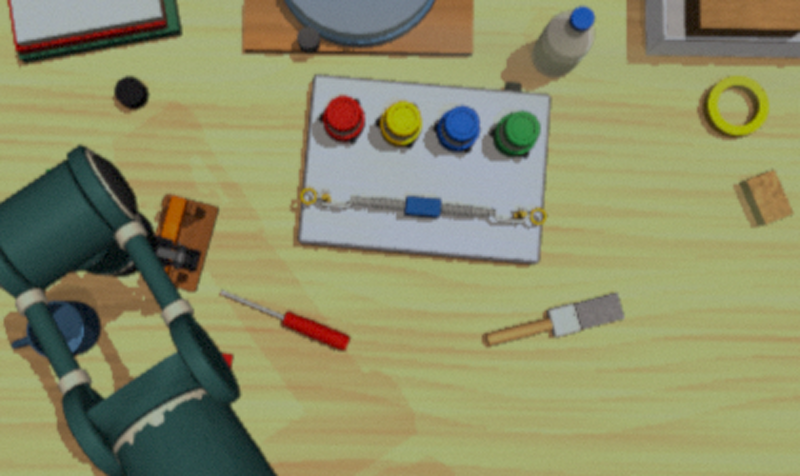

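The puller lies level on the wooden rest between the lips (handle at (292,170)), about 2 mm from where it started. The top view shows all pots seated, both springs hooked and the bystanders unmoved, so I'm handing in.

```bash
python3 -c "
from h import *
print(bot.finish_job())"
```

```text
the job is handed in; nothing more can be done
None
```

The job is handed in: the last pictures show all four pots home in their own collars, both springs hooked on their posts with the puller and the puller back on its wooden rest; the hand-in returned no verdict.

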